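# Load a balanced centrifuge rotor in order of draw

## Task

Get the bench centrifuge ready to spin: in order of draw, lower the blue-capped tube into rotor pocket 1, then the red-capped tube into pocket 3, then the green-capped tube into pocket 5, so the rotor is balanced, each one let down gently (not dropped in) until it rests on the bottom of its pocket. Then shut the clear lid fully. Leave the lavender-capped tube where it is in the rack, since it must not be spun, and do not disturb the other things on the bench.

Things in the scene. Friction and masses are not known exactly. Their poses are not given: they have to be found in the camera images.
- tube_blue: a capped blood tube, 82 mm tall over all: dark red glass body 16 mm in diameter with a round bottom, white paper label, cap 18 mm in diameter over the top 18 mm, 16 g. Origin at the bottom of the tube, z along it towards the cap. It starts standing in the rack. Cap: light blue (citrate).
- tube_red: a capped blood tube, 82 mm tall over all: dark red glass body 16 mm in diameter with a round bottom, white paper label, cap 18 mm in diameter over the top 18 mm, 16 g. Origin at the bottom of the tube, z along it towards the cap. It starts standing in the rack. Cap: red (serum).
- tube_green: a capped blood tube, 82 mm tall over all: dark red glass body 16 mm in diameter with a round bottom, white paper label, cap 18 mm in diameter over the top 18 mm, 16 g. Origin at the bottom of the tube, z along it towards the cap. It starts standing in the rack. Cap: green (heparin).
- tube_lavender: a capped blood tube, 82 mm tall over all: dark red glass body 16 mm in diameter with a round bottom, white paper label, cap 18 mm in diameter over the top 18 mm, 16 g. Origin at the bottom of the tube, z along it towards the cap. It starts standing in the rack. Cap: lavender (EDTA, not to be spun).
- rack: white tube rack fixed to the bench, block 85 x 185 x 60 mm high, 2 rows of 4 square cells 19 mm wide and 45 mm deep (rows 40 mm apart along its x, cells 44 mm apart along its y); four staggered cells hold the tubes, the nearest two 59 mm apart; each stands 37 mm proud of the rack. Origin at the centre of its underside, z up.
- centrifuge: small white bench centrifuge fixed to the bench, body about 250 mm deep x 210 mm wide; flat deck 115 mm above the bench with a round bowl opening 164 mm across. Origin on the bench under the rotor axis; x points from its front panel (control knob and display) to the lid hinge at its back, z up.
- rotor (a joint): angle of the rotor about its vertical axis, rad, any start; turns with slight drag (1.3 N at a pocket), stays put. A hub with six blue pockets on a 45 mm radius, rims 109 mm above the bench, 6 mm below the deck; numbered 1 to 6 clockwise seen from above by 1 to 6 black dots on the hub beside each. Pocket 1 also has a yellow rim. At 0, pocket 1 lies on the centrifuge's x; grows anticlockwise.
- pocket1 (a point): centre of the mouth of pocket 1 (one dot, yellow rim) of the rotor, level with its rim; z up. The pocket goes 44 mm straight down from here to its floor and is 20 mm wide inside, so a seated tube stands 38 mm proud of the rim.
- pocket3 (a point): centre of the mouth of pocket 3 (three dots; 120 degrees clockwise from pocket 1 seen from above) of the rotor, level with its rim; z up. The pocket goes 44 mm straight down from here to its floor and is 20 mm wide inside, so a seated tube stands 38 mm proud of the rim.
- pocket5 (a point): centre of the mouth of pocket 5 (five dots; 240 degrees clockwise from pocket 1) of the rotor, level with its rim; z up. The pocket goes 44 mm straight down from here to its floor and is 20 mm wide inside, so a seated tube stands 38 mm proud of the rim.
- lid (a joint): hinge angle of the clear plastic lid, rad: 0 is shut on the deck; it starts open, about 1.6 to 1.75 (upright, leaning slightly back). It stays at any angle by hinge friction and needs up to about 3 N at its edge to push down.
- lid_hinge (a point): middle of the lid's hinge line, which runs along the centrifuge's y, 100 mm behind the rotor axis and 118 mm above the bench.
- lid_edge (a point): middle of the lid's outer front edge: shut, 195 mm in front of the hinge line and 46 mm above it. The lid is a clear open-bottomed hood 190 mm wide, 195 mm long, 46 mm deep, walls 4 mm, flat top; a grey lip 70 mm wide sticks out 12 mm from its front wall. Standing open, the flat top faces away from the front panel.
- spray: blue trigger spray bottle, 80 mm in diameter, 210 mm tall, standing; origin under its centre.
- haemostat: steel haemostat forceps, 150 mm long, lying on a teal towel; origin near its middle, on its underside.
- bowl: steel bowl, 130 mm across, 45 mm high, on the towel; origin under its centre.
- vial_amber: amber injection vial with metal cap, 26 mm in diameter, 56 mm tall; origin under its centre.
- vial_clear: clear injection vial with orange cap, 26 mm in diameter, 56 mm tall; origin under its centre.
- wrap_roll: pink roll of bandage wrap standing on end, 66 mm in diameter, 50 mm tall; origin under its centre.
- syringe: plastic syringe lying down, 125 mm long, 18 mm thick; origin near its middle, on its underside.

How it is judged:
By the outcome, as a careful person would: the job done as asked, in the order asked, and still so for the second after the job is handed in, with the robot touching nothing.
It also fails if it takes over 72 s, if anything falls off the work surface, if the arm or the gripper's body presses on something with over 40 N, if the wrist force passes 120 N, or if a joint passes its speed limit or range.

## Robot

A 7-joint arm with a two-finger parallel gripper is mounted at the origin on the work surface. World frame = base frame: x ahead of the robot, y to its left, z up, the work surface at z = 0. Lengths are in mm, angles in rad, forces in N, time in s.
With the tool pointing down it reaches from about 400 to 900 mm from the base axis. Payload 5.5 kg.
Tool frame: the origin (TCP) lies at the very end of the fingers, on their centre line; the grasp point (between the pads) lies 19 mm behind it; z points along the fingers, y is the line along which they close (so a half turn about z gives the same grasp; the last joint's range is limited). The gripper opens to 92 mm and grips with 3 to 60 N. Pads are 19 mm wide; open, the fingers measure 130 mm over their backs; the gripper's body (75 mm by 190 mm) begins 47 mm behind the grasp point.
Start: joints at [1.518, 0.501, -0.427, 1.55, 0.221, 1.138, -0.21], TCP at [201.908, -617.845, 226.729] pointing down, gripper open.
Joint ranges: [-2.88, 2.88], [-0.31, 2.03], [-1.54, 1.56], [0.2, 2.42], [-1.41, 4.55], [0.19, 2.02], [-2.57, 2.57]. Speed limits (rad/s): [2.57, 2.57, 3.14, 3.14, 3.14, 3.14, 3.14].

## Interface

Orientations are given as a rotation vector (axis times angle).
In Python, from rig import env, open_jaws, close, viewer, job, telemetry gives the robot as it stands. The module is installed in compiled form; this text tells all that it offers. Calls block until the motion is done:
- env.movep(position, orientation): joint-space move of the TCP to a pose.
- env.line_to(position, attitude=None, v=150, stop_force=None): straight line of the TCP; attitude=None keeps the orientation; v is the mean speed in mm/s. With stop_force (N) it stops when the force on the tool has changed by that much, and returns True; else False.
- env.move_joints(angles): joint-space move.
- open_jaws() and close(): open the fingers fully, or close them until they stop; the grip force is fixed at half the most.
- env.dwell(seconds).
- env.solve_ik(position, orientation): joint angles nearest the present ones, or None.
- viewer.capture(name): name is "scene" or "top"; returns a dict with "frame" (480x640x3 uint8, blue, green, red), "vfov" (degrees; the focal length in pixels is half the picture's height over the tangent of half this angle, whatever the lens; pixels are square), "cx", "cy" (the principal point, pixels), "position" and "attitude" of the camera in the world. Camera axes: x right, y down, z forward; pixel columns grow to the right and rows downward; lengths in mm; the calibration is good to about 2 mm. A picture is of the moment at which its call begins. There is no depth.
A pose or a line that the arm cannot do raises env.Unreachable and nothing moves.
- job.hand_in(): hands the job in; it is judged then, once.
Readings, each from a call of its own:
- telemetry.get_t(): time.
- telemetry.get_qpos(): joint angles.
- telemetry.get_qd(): joint speeds.
- telemetry.get_joint_torque(): joint torques, N m.
- telemetry.get_tool_pos(): TCP position.
- telemetry.get_orientation(): TCP orientation.
- telemetry.get_wrist_force(): force on the tool from outside, world axes, zero at the start.
- telemetry.get_torque(): the same for the moment, N m.
- telemetry.get_finger_gap(): finger opening in mm.
- telemetry.get_grasp_force(): force on a finger pad.
Only numpy, scipy, OpenCV 4.12 (cv2) and the standard library are available. Lean on these libraries where they do the work, as an engineer would, in place of code of your own. Each camera call takes 0.05 s, during which the arm holds its last target. There are 200 camera calls.

## Working session

There is one attempt and no reset: what is moved stays moved. The work goes in short steps, each a Python script; the robot and the scene stay as the last script left them, time stands still between calls to the robot, and variables do not carry over. Pictures are saved under pics/ and viewed, at most 10 in all, crops included, and the job is handed in when it is done.

```bash
mkdir -p pics; python3 - <<'E'
from rig import env, viewer, telemetry
import cv2
for n in("scene","top"):
    c=viewer.capture(n); cv2.imwrite(f"pics/{n}0.png",c["frame"]); print(n,c["vfov"],c["cx"],c["cy"],c["position"],c["attitude"])
print(telemetry.get_t(),telemetry.get_orientation(),telemetry.get_finger_gap())
E
```

```text
scene 43.592830470816615 325.32534384133106 234.1572303228775 [1521.86290732 -230.60393875  865.81640524] [-1.86871252 -1.31400682  0.68935351]
top 52.12018520112179 317.6422830566548 230.60331440425318 [ 467.44054231  124.04293468 1142.4881245 ] [-2.19421395  2.16038824 -0.08805783]
0.1 [-3.10073265e+00 -4.93740543e-01  3.48840756e-04] 91.83167710101317
```

View pics/scene0.png

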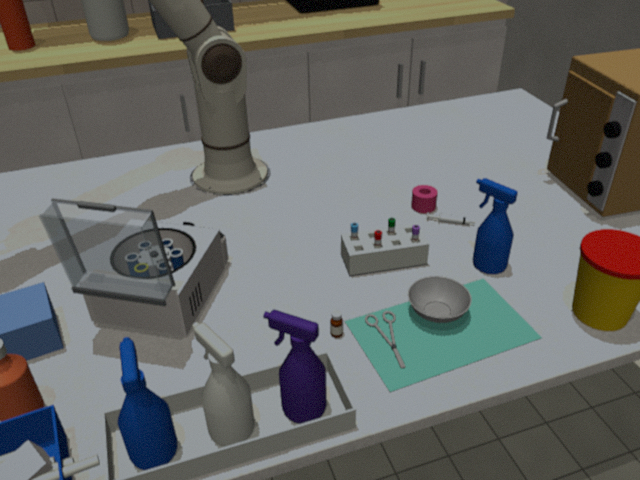

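View pics/top0.png

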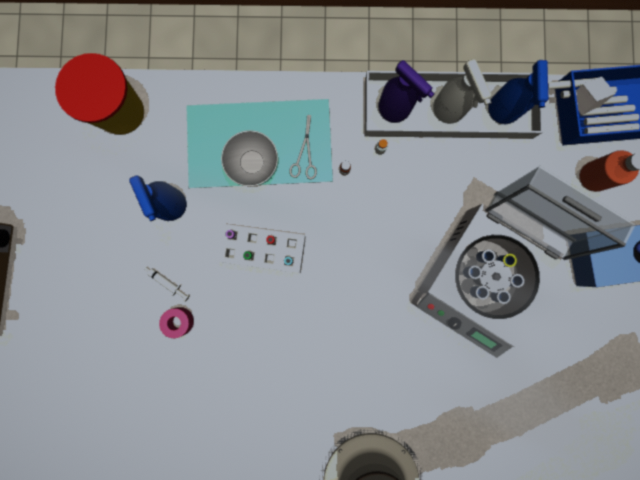

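The scene picture shows the centrifuge on the robot's right, lid open, and the rack in the middle. In the top picture the rotor is at about (497,277) with the yellow pocket at about (510,260). The caps are blue (289,261), red (271,240), green (249,256) and lavender (231,234). I'll measure these more finely next.

```bash
cat > h.py <<'E'
import numpy as np, cv2
from scipy.spatial.transform import Rotation as R
def cam(c):
    f=240/np.tan(np.radians(c["vfov"])/2); return f,R.from_rotvec(c["attitude"]).as_matrix(),np.array(c["position"])
def px2w(c,uv,z):
    f,A,p=cam(c); uv=np.atleast_2d(uv).astype(float)
    d=np.c_[(uv[:,0]-c["cx"])/f,(uv[:,1]-c["cy"])/f,np.ones(len(uv))]@A.T
    return p+d*((z-p[2])/d[:,2])[:,None]
def w2px(c,X):
    f,A,p=cam(c); q=(np.atleast_2d(X)-p)@A
    return np.c_[c["cx"]+f*q[:,0]/q[:,2],c["cy"]+f*q[:,1]/q[:,2]]
E
python3 - <<'E'
from h import *
from rig import viewer
c=viewer.capture("top"); im=c["frame"]
a=cv2.resize(im[170:370,405:555],None,fx=3,fy=3,interpolation=cv2.INTER_CUBIC)
b=cv2.resize(im[220:280,220:310],(350,233),interpolation=cv2.INTER_CUBIC)
s=viewer.capture("scene"); d=cv2.resize(s["frame"][220:290,100:205],(350,233),interpolation=cv2.INTER_CUBIC)
o=np.zeros((600,800,3),np.uint8); o[:,:450]=a; o[:233,450:]=b; o[300:533,450:]=d
cv2.imwrite("pics/crop1.png",o)
hsv=cv2.cvtColor(im,cv2.COLOR_BGR2HSV)
for n,u,v in(("blue",289,261),("red",271,240),("green",249,256),("lav",231,234)):
    w=hsv[v-9:v+10,u-9:u+10]; m=((w[...,1]>70)&(w[...,2]>50)).astype(np.uint8)
    ys,xs=np.nonzero(m); uv=(xs.mean()+u-9,ys.mean()+v-9); print(n,len(xs),uv,px2w(c,uv,97)[0].round(1))
print(px2w(c,(497,277),109).round(1))
m=cv2.inRange(hsv,(22,90,60),(38,255,255)); m[:235]=0;m[290:]=0;m[:,:480]=0;m[:,540:]=0
ys,xs=np.nonzero(m);print(len(xs),xs.mean(),ys.mean(),px2w(c,((xs.min()+xs.max())/2,(ys.min()+ys.max())/2),109).round(1))
print("base chk",w2px(c,[0,0,0]))
E
```

```text
blue 48 (np.float64(287.875), np.float64(260.5)) [490.2 189.9  97. ]
red 60 (np.float64(270.31666666666666), np.float64(239.28333333333333)) [534.9 228.4  97. ]
green 52 (np.float64(247.36538461538464), np.float64(254.88461538461536)) [500.8 276.5  97. ]
lav 47 (np.float64(230.06382978723406), np.float64(233.85106382978722)) [545.2 314.7  97. ]
[[ 462.3 -249.7  109. ]]
104 510.2307692307692 259.41346153846155 [[ 499.3 -277.5  109. ]]
base chk [[370.84574612 482.04655816]]
```

View pics/crop1.png

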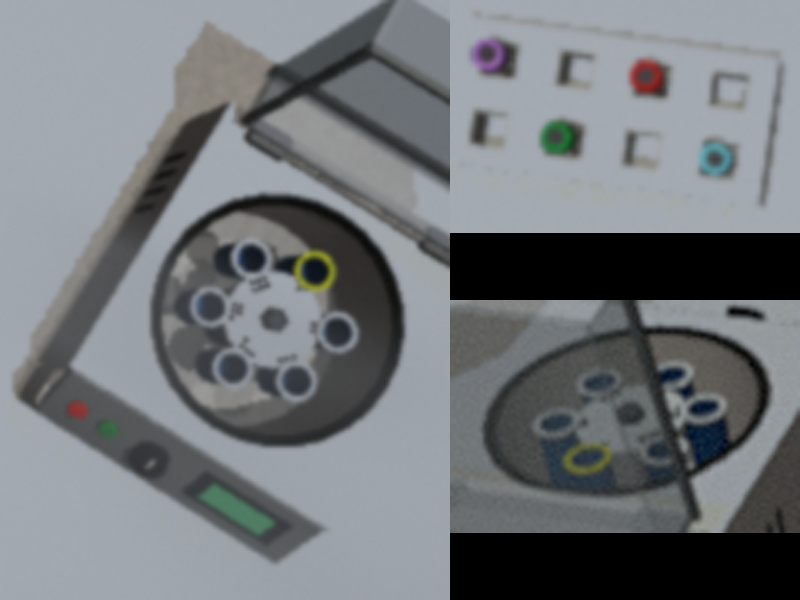

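The crop shows the rotor centre at about crop pixel (275,320). The pockets run clockwise from yellow: 1 (315,271), 2 (338,331), 3 (296,380), 4 (233,368), 5 (209,306) and 6 (252,259). The panel edge puts the centrifuge's x at about -32°. I'll fit the rotor and rack in both cameras.

```bash
python3 - <<'E'
from h import *
from rig import viewer
from scipy.optimize import least_squares
t=viewer.capture("top"); s=viewer.capture("scene")
T=(np.array([(315,271),(338,331),(296,380),(233,368),(209,306),(252,259)])+.5)/3-.5+[405,170]
S=(np.array([(587,459),(557,424),(600,382),(673,376),(706,408),(659,452)])-[450,300]+.5)*.3-.5+[100,220]
k=np.arange(6)*np.pi/3
for n,c,P in(("top",t,T),("scene",s,S)):
    W=px2w(c,P,109)[:,:2]
    g=lambda p:(np.c_[p[0]+45*np.cos(p[2]-k),p[1]+45*np.sin(p[2]-k)]-W).ravel()
    r=least_squares(g,[462,-250,-.68]); print(n,r.x.round(3),"rms",np.sqrt((r.fun**2).mean()).round(2), "p1yellow",W[0].round(1))
# caps; rack model cells
cells=np.array([(-20,-66),(20,-22),(-20,22),(20,66)])
TC=np.array([(288.4,260.9),(270.7,239.6),(247.5,255.5),(230,234.2)])
hsv=cv2.cvtColor(s["frame"],cv2.COLOR_BGR2HSV); SC=[]
for u,v in((354,228),(378,236),(392,223),(416,230)):
    w=hsv[v-8:v+9,u-7:u+8]; ys,xs=np.nonzero((w[...,1]>75)&(w[...,2]>50)); SC.append((xs.mean()+u-7,ys.mean()+v-8))
for n,c,P,z in(("top",t,TC,97),("scene",s,np.array(SC),90)):
    W=px2w(c,P,z)[:,:2]
    f=lambda p:np.c_[p[0]+cells@[np.cos(p[2]),-np.sin(p[2])],p[1]+cells@[np.sin(p[2]),np.cos(p[2])]]
    r=least_squares(lambda p:(f(p)-W).ravel(),[517,250,-.12]); print(n,r.x.round(3),"rms",np.sqrt((r.fun**2).mean()).round(2),f(r.x).round(1).tolist())
E
```

```text
top [ 464.317 -247.469   -0.705] rms 0.44 p1yellow [ 498.3 -276.8]
scene [ 469.434 -248.604   -0.723] rms 0.88 p1yellow [ 503.7 -278.3]
top [ 5.16895e+02  2.51822e+02 -1.18000e-01] rms 0.13 [[489.3, 188.6], [534.2, 227.6], [499.6, 276.0], [544.5, 315.0]]
scene [ 5.25554e+02  2.49678e+02 -1.24000e-01] rms 1.39 [[497.5, 186.7], [542.7, 225.4], [508.4, 274.0], [553.6, 312.7]]
```

```bash
cat >> h.py <<'E'
def down(a):  # tool down, finger line at world angle a (rad)
    y=np.array([np.cos(a),np.sin(a),0]); z=np.array([0,0,-1.])
    return R.from_matrix(np.c_[np.cross(y,z),y,z]).as_rotvec()
CELL={"blue":(491,188.5),"red":(536,227.5),"green":(501.5,276)}
RA=np.pi/2-.119
ROT=np.array([466,-247.8]); PH=-.71   # rotor centre, pocket-1 angle
def pocket(n): a=PH-(n-1)*np.pi/3; return ROT+45*np.array([np.cos(a),np.sin(a)]),a
E
python3 - <<'E'
from h import *
from rig import *
print([ (a,env.solve_ik([491,188.5,69],down(a))) for a in (RA,RA-np.pi)])
for n in(1,3,5):
    p,a=pocket(n); print(n,p,[env.solve_ik([*p,122],down(a+s*np.pi/2)) for s in(1,-1)])
env.line_to([202,-617,400],v=300)
o=down(RA-np.pi)
env.movep([480,60,330],o); env.line_to([491,188.5,140],o,v=250)
print(env.line_to([491,188.5,69],v=120,stop_force=8)); 
close(); print(telemetry.get_finger_gap(),telemetry.get_grasp_force(),telemetry.get_tool_pos(),telemetry.get_t())
env.line_to([491,188.5,165],v=120)
c=viewer.capture("scene"); cv2.imwrite("pics/g.png",cv2.resize(c["frame"][130:290,290:490],(750,600),interpolation=cv2.INTER_CUBIC))
print(telemetry.get_finger_gap(),telemetry.get_tool_pos(),telemetry.get_t(),w2px(c,[[491,188.5,165],[491,188.5,111]]))
E
```

```text
[(1.4517963267948966, array([ 0.36239778,  0.72616624, -1.02439913,  1.9654497 ,  0.79405697,
        0.91977877,  0.37369991])), (-1.6897963267948966, array([ 0.14737959,  0.57745255, -0.70970772,  1.97148409,  0.52793959,
        0.78399864, -2.55786676]))]
1 [ 500.12628442 -277.1325197 ] [array([ 1.13412738,  0.63353927, -0.90561679,  1.82813082,  0.59621219,
        0.97826114,  0.83376158]), array([ 0.74221973,  0.47994294, -0.36016334,  1.84089507,  0.21657781,
        0.85910104, -2.00369326])]
3 [ 423.53415058 -262.6879694 ] [array([ 1.02457602,  0.41096728, -0.62737927,  2.01104403,  0.32697014,
        0.8185792 , -1.02338876]), array([ 1.46875324,  0.75593953, -1.30006876,  1.99976621,  0.84597173,
        1.08210037,  1.68291594])]
5 [ 474.339565   -203.57951091] [array([-0.2767852 ,  0.47460199,  0.78694253,  2.00642248, -0.4498359 ,
        0.83948816, -2.5643334 ]), array([ 1.03103175,  0.508427  , -0.84453178,  1.96445167,  0.48979399,
        0.88459771, -0.25817683])]
False
17.340833636517146 29.99998301267624 [490.9927494  188.44133274  68.977549  ] 6.5833
17.200840546011097 [490.25506302 188.20737257 164.06233628] 7.5833 [[354.02483413 197.26345549]
 [353.67483474 217.72457761]]
```

View pics/g.png

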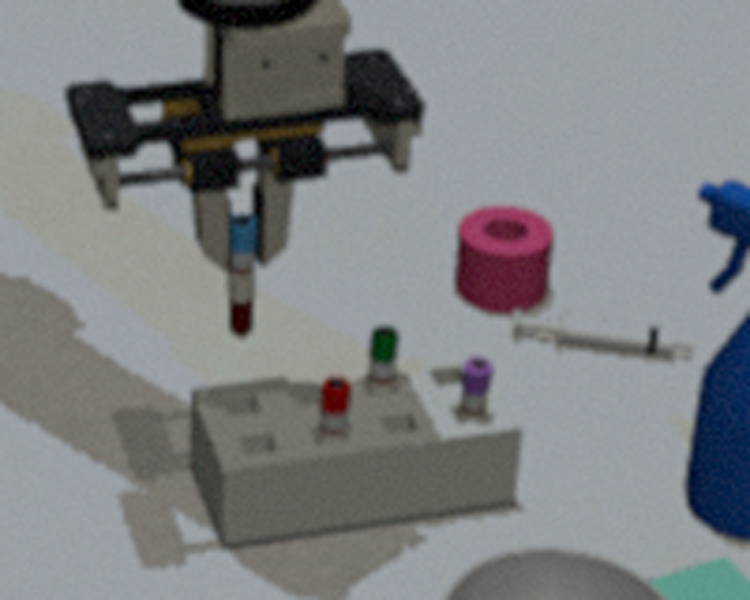

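The blue tube is gripped and lifted clear. Its bottom is at scene pixel (354.3,218.8), against about (353.7,218.5) predicted, so the scene calibration is good there. Next I'll carry it over pocket 1 and check.

```bash
python3 - <<'E'
from h import *
from rig import *
print(telemetry.get_qpos().round(2))
p,a=pocket(1); o=down(a-np.pi/2)
env.line_to([488,100,235],v=250)
env.movep([*p,235],o); env.line_to([*p,185],v=150)
c=viewer.capture("scene"); A=cv2.resize(c["frame"][180:300,70:230],(800,600),interpolation=cv2.INTER_CUBIC)
cv2.imwrite("pics/p1.png",A)
tp=np.array(telemetry.get_tool_pos());print(tp,telemetry.get_t(),telemetry.get_finger_gap(),telemetry.get_wrist_force())
q=lambda X:((w2px(c,X)-[70,180]+.5)*5-.5).round(0).tolist()
print("sphere ctr",q(tp-[0,0,46]),"pred pockets scene-fit",q([[469.4+45*np.cos(-.723-k*np.pi/3),-248.6+45*np.sin(-.723-k*np.pi/3),109] for k in range(6)]),"mouth below tube",q([*p,109]))
t=viewer.capture("top"); cv2.imwrite("pics/p1t.png",t["frame"])
E
```

```text
[-0.36  0.33 -0.07  1.93  0.03  0.89 -2.13]
[ 500.95052155 -276.83748495  185.80000302] 10.125 16.889678866936897 [-0.86332266  0.58674322  0.29852397]
sphere ctr [[344.0, 374.0]] pred pockets scene-fit [[355.0, 438.0], [310.0, 385.0], [376.0, 324.0], [483.0, 314.0], [531.0, 364.0], [469.0, 427.0]] mouth below tube [[358.0, 433.0]]
```

View pics/p1.png

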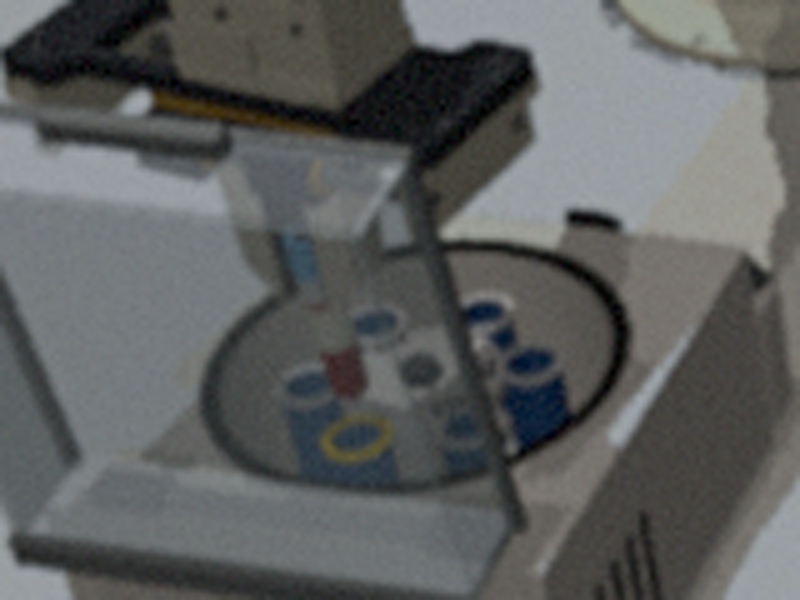

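The tube over pocket 1 looks tilted. The cap is at about (298,255) against (315,250) expected, and the bottom is at about (350,385), so I gripped it off-centre in tool x. I'll measure that more finely from both cameras.

```bash
python3 - <<'E'
from h import *
from rig import *
c=viewer.capture("scene"); fr=np.mean([viewer.capture("scene")["frame"].astype(float) for _ in range(6)],0)
t=viewer.capture("top"); x0,y0=115,215; tx,ty=470,230
A=cv2.resize(np.clip(fr[y0:y0+60,x0:x0+40]*1.6,0,255).astype(np.uint8),(400,600),interpolation=cv2.INTER_CUBIC)
B=cv2.resize(np.clip(t["frame"][ty:ty+75,tx:tx+50]*1.4,0,255).astype(np.uint8),(400,600),interpolation=cv2.INTER_CUBIC)
tp=np.array(telemetry.get_tool_pos()); a=-2.28; xt=np.array([-np.sin(a),np.cos(a),0])
q=lambda X:((w2px(c,X)-[x0,y0]+.5)*10-.5).round(0).tolist()
print(tp,R.from_rotvec(telemetry.get_orientation()).as_matrix().round(3).tolist())
for n,d in(("captop",28),("capbot",10),("labelbot?",-46),("bottom",-54)): print(n,[q(tp+[0,0,d]+k*xt)[0] for k in(0,5)])
print("p1 mouth top-fit/scene-fit",q([498.3,-276.8,109]),q([503.2,-278.4,109]), "y dir 9mm",q(tp+[0,0,10]+9*np.array([np.cos(a),np.sin(a),0])))
print("top tcp",((w2px(t,tp)-[tx,ty]+.5)*8).round(0), "captop",((w2px(t,tp+[0,0,28])-[tx,ty]+.5)*8).round(0))
cv2.imwrite("pics/z1.png",np.hstack([A,B]))
E
```

```text
[ 500.2154109  -277.26448268  185.28109183] [[0.758, -0.652, 0.0], [-0.652, -0.758, -0.0], [0.0, -0.0, -1.0]]
captop [[161.0, 93.0], [145.0, 107.0]]
capbot [[180.0, 170.0], [164.0, 184.0]]
labelbot? [[236.0, 398.0], [221.0, 413.0]]
bottom [[244.0, 430.0], [229.0, 444.0]]
p1 mouth top-fit/scene-fit [[267.0, 511.0]] [[261.0, 527.0]] y dir 9mm [[141.0, 160.0]]
top tcp [[445. 229.]] captop [[495. 225.]]
```

View pics/z1.png

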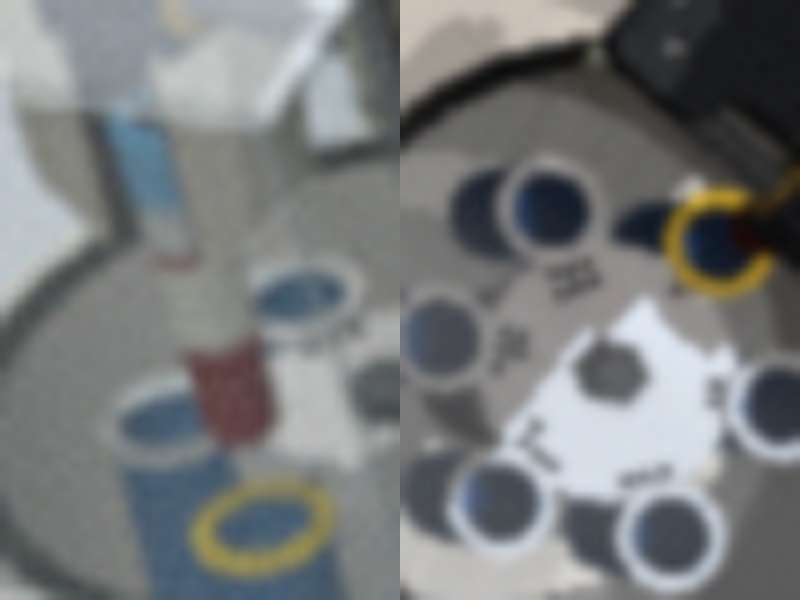

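Looking closely, the tube is upright and centred to within about 1–2 mm: its body axis is at (225,350) against (224,350) predicted, and the earlier "tilt" came from a finger hiding part of the cap. The yellow mouth is centred at about (263,528), within 1–3 mm of the tube axis. I'll lower it with a force stop.

```bash
python3 - <<'E'
from h import *
from rig import *
p=np.array([500.5,-277.3])
env.line_to([*p,150],v=100,stop_force=5)
print(telemetry.get_tool_pos(),telemetry.get_wrist_force())
if telemetry.get_tool_pos()[2]<152:
    r=env.line_to([*p,112],v=35,stop_force=4); print(r)
print(telemetry.get_tool_pos(),telemetry.get_wrist_force(),telemetry.get_torque(),telemetry.get_t())
E
```

```text
[ 500.24786924 -277.24021866  149.65770888] [-0.434483   -0.70432536 -0.20341628]
True
[ 500.10979284 -277.11794884  118.60619194] [-1.097363    0.37325143  6.04359854] [0.24327308 0.23760104 0.03976103] 11.9083
```

```bash
python3 - <<'E'
from h import *
from rig import *
open_jaws(); env.line_to([500.3,-277.2,235],v=200)
g=np.array([537,227.5]); o=down(RA-np.pi)
env.movep([500,100,220],o); env.line_to([*g,140],o,v=250)
t=viewer.capture("top"); im=t["frame"]; x0,y0=455,235
hsv=cv2.cvtColor(im,cv2.COLOR_BGR2HSV); u,v=w2px(t,[500.3,-277.2,147])[0].astype(int); print(u,v)
w=hsv[v-9:v+10,u-9:u+10]; ys,xs=np.nonzero((w[...,0]>85)&(w[...,0]<110)&(w[...,1]>70)&(w[...,2]>70)); print(len(xs),px2w(t,(xs.mean()+u-9,ys.mean()+v-9),147))
cv2.imwrite("pics/z2.png",cv2.resize(np.clip(im[y0:y0+84,x0:x0+90]*1.2,0,255).astype(np.uint8),(630,588),interpolation=cv2.INTER_CUBIC))
print(env.line_to([*g,69],v=120,stop_force=8)); close(); print(telemetry.get_finger_gap(),telemetry.get_tool_pos())
env.line_to([*g,165],v=150); print(telemetry.get_finger_gap(),telemetry.get_t())
E
```

```text
517 258
72 [[ 497.28665684 -279.57964107  147.        ]]
False
16.9977212697859 [536.99971903 227.53382354  69.00285822]
16.805510433417133 18.8
```

View pics/z2.png

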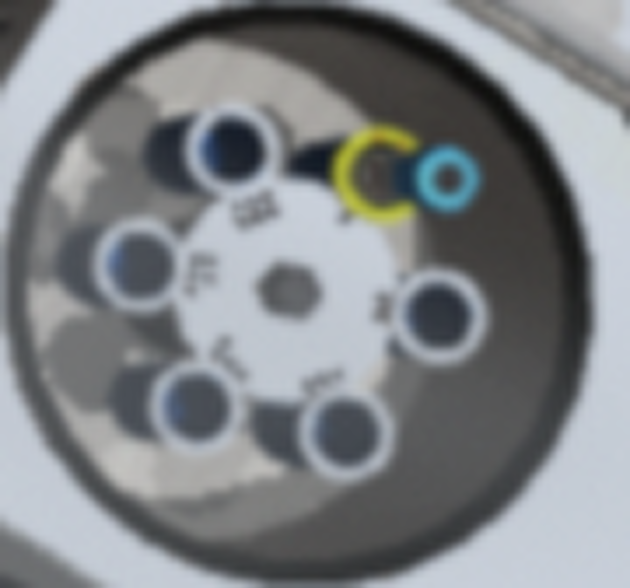

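The blue cap is at crop pixel (447,178) and stands in the yellow pocket. The yellow ring is centred at (383,176), the same place as before, so the rotor hasn't turned. Pocket 3 (three dots) is at (345,433). Now the red tube goes to pocket 3, released only if the force stop comes at the right depth.

```bash
cat >> h.py <<'E'
def place(n,s,via):
    from rig import env,telemetry,open_jaws
    p,a=pocket(n); o=down(a+s*np.pi/2)
    env.line_to(via,v=250); env.movep([*p,235],o); env.line_to([*p,170],v=150)
    r1=env.line_to([*p,148],v=60,stop_force=4); r2=None
    if not r1: r2=env.line_to([*p,112],v=35,stop_force=4)
    z=telemetry.get_tool_pos(); print(n,r1,r2,z,telemetry.get_wrist_force(),telemetry.get_t())
    ok=bool(r2) and 117<z[2]<121
    if ok: open_jaws(); env.line_to([*p,235],v=200)
    return ok
E
python3 - <<'E'
from h import *
print(place(3,1,[500,100,235]))
E
```

```text
3 False True [ 423.46588556 -263.01354154  118.53006073] [-0.70982146 -0.63084649  5.94524713] 22.825
True
```

```bash
python3 - <<'E'
from h import *
from rig import *
g=np.array([502.5,276]); o=down(RA-np.pi)
env.movep([480,100,220],o); env.line_to([*g,140],o,v=250)
t=viewer.capture("top"); im=t["frame"]; x0,y0=455,235
cv2.imwrite("pics/z3.png",cv2.resize(np.clip(im[y0:y0+84,x0:x0+90]*1.2,0,255).astype(np.uint8),(630,588),interpolation=cv2.INTER_CUBIC))
print(env.line_to([*g,69],v=120,stop_force=8)); close(); print(telemetry.get_finger_gap(),telemetry.get_tool_pos())
env.line_to([*g,165],v=150); print(telemetry.get_finger_gap(),telemetry.get_t())
E
```

```text
False
16.70674334731946 [502.5033277  275.96991573  68.98148454]
17.187258740536304 29.8417
```

View pics/z3.png

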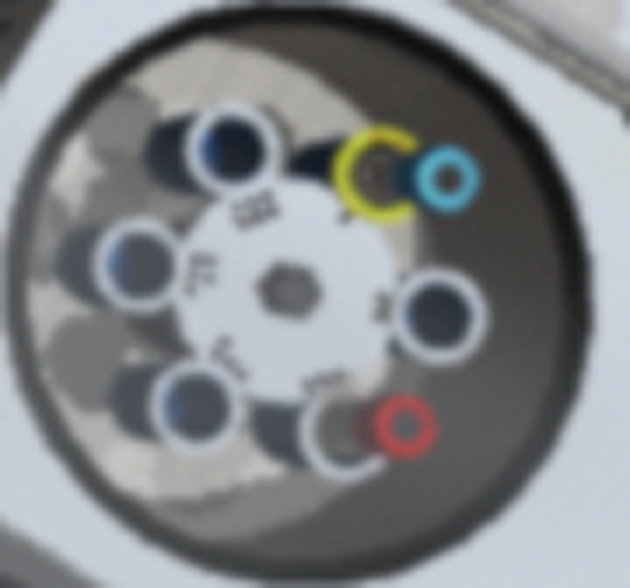

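Red is in pocket 3, with its cap at (405,426) and ring at (345,432). The rotor is unmoved and pocket 5 is at (137,263). Next is green.

```bash
python3 - <<'E'
from h import *
print(place(5,-1,[500,100,235]))
E
```

```text
5 True None [ 474.55704623 -203.57540532  158.26838584] [-0.1899257   0.64288288 -0.10117354] 33.4667
False
```

```bash
python3 - <<'E'
from h import *
from rig import *
p,a=pocket(5)
r=env.line_to([*p,112],v=35,stop_force=4); z=telemetry.get_tool_pos(); print(r,z,telemetry.get_wrist_force(),telemetry.get_finger_gap(),telemetry.get_t())
if not(r and z[2]<121):
    c=viewer.capture("scene"); cv2.imwrite("pics/z4.png",cv2.resize(np.clip(c["frame"][205:295,100:220]*1.4,0,255).astype(np.uint8),(800,600),interpolation=cv2.INTER_CUBIC))
E
```

```text
True [ 474.67122279 -203.35517141  118.56140332] [0.10634802 0.27312138 5.55238046] 16.764929588917894 34.525
```

All three tubes are seated at the same depth. Now I'll release green and push the lid over from behind with closed fingers, along an arc about the hinge.

```bash
cat > lid.py <<'E'
from h import *
from rig import *
al=np.radians(-31); X=np.array([np.cos(al),np.sin(al)]); H=ROT+100*X
def pt(th,f=165,e=0):
    u=46+10*np.sin(th)+e
    return np.array([*(H-X*(f*np.cos(th)-u*np.sin(th))),118+f*np.sin(th)+u*np.cos(th)])
start=np.array([*(H+X*118),280.])
TH=np.linspace(1.7,0,13)
E
python3 - <<'E'
from lid import *
for s in(1,-1):
    o=down(al+s*np.pi/2)
    Q=[env.solve_ik(p,o) for p in [[*start[:2],430],start]+[pt(t) for t in TH]]
    print(s,[None if q is None else q.round(2).tolist() for q in Q[::4]], any(q is None for q in Q))
open_jaws(); env.line_to([474.5,-203.5,235],v=200); print(telemetry.get_t())
c=viewer.capture("top"); print(start)
env.line_to([474.5,-203.5,420],v=300); close()
print(telemetry.get_t(),telemetry.get_finger_gap())
E
```

```text
1 [[0.5, 0.58, -0.06, 0.95, 0.03, 1.62, 1.48], [0.53, 0.43, -0.1, 1.47, 0.04, 1.24, 1.46], [0.52, 0.26, -0.09, 1.73, 0.02, 1.15, 1.45], [0.52, 0.19, -0.1, 1.98, 0.02, 0.97, 1.44]] False
-1 [[0.19, 0.61, 0.55, 0.96, -0.31, 1.64, -1.47], [0.07, 0.48, 0.56, 1.48, -0.26, 1.26, -1.45], [-0.0, 0.28, 0.54, 1.75, -0.16, 1.15, -1.52], [-0.05, 0.21, 0.54, 2.0, -0.13, 0.97, -1.56]] False
36.5083
[ 652.86247155 -360.07830033  280.        ]
38.7667 0.5149828335000289
```

```bash
python3 - <<'E'
from lid import *
o=down(al+np.pi/2)
env.movep([*start[:2],430],o); env.line_to(start,o,v=200)
for t in TH:
    r=env.line_to(pt(t),v=130,stop_force=20)
    if r: print("stop",t,telemetry.get_tool_pos(),pt(t),telemetry.get_wrist_force()); break
else:
    p=pt(0); r=env.line_to([*p[:2],155],v=40,stop_force=12); print("press",r)
print(telemetry.get_tool_pos(),telemetry.get_wrist_force(),telemetry.get_t())
for n,(a,b,x,y) in{"scene":(150,330,40,240),}.items():
    c=viewer.capture(n); cv2.imwrite("pics/l1.png",cv2.resize(c["frame"][150:330,20:260],(800,600)))
E
```

```text
press True
[ 411.08959685 -214.73103912  164.10790548] [-3.61788763  2.63507103 14.82378051] 45.7083
```

View pics/l1.png

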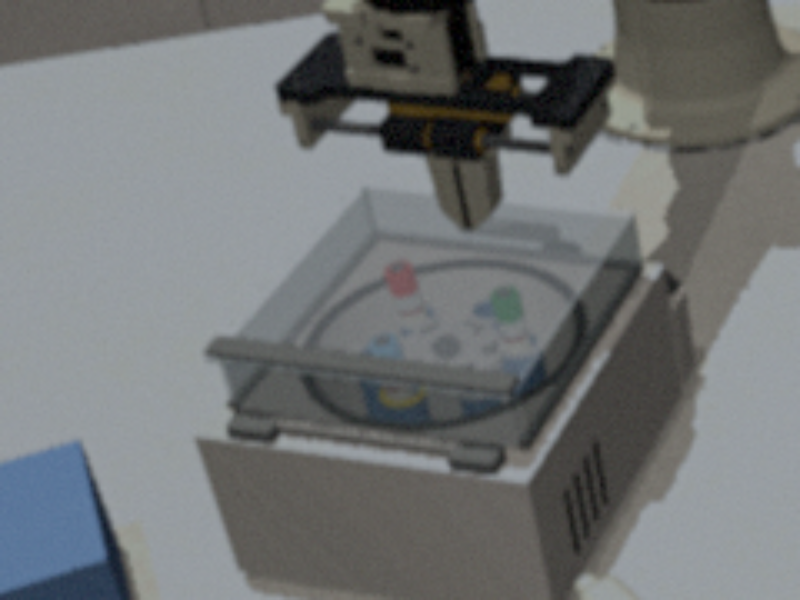

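The lid is flat on the deck: the press stopped at 164.1 mm, which is its shut height. The red, green and blue caps stand upright under it at (400,280), (505,305) and (385,350). I'll back off and hand in.

```bash
python3 - <<'E'
from rig import *
p=telemetry.get_tool_pos(); env.line_to([p[0],p[1],280],v=150); env.dwell(.3)
print(telemetry.get_wrist_force(),telemetry.get_t()); print(job.hand_in())
E
```

```text
[-0.79924852  0.25164521  0.16257257] 46.9917
the job is handed in; nothing more can be done
None
```

The blue, red and green tubes were lowered in that order into pockets 1, 3 and 5 and rest on the bottom. The lid is shut, the lavender tube was not touched, and the job was handed in at about 47 s of the 72 s allowed; no verdict was returned.

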